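Unlock and open the kiln console's service panel

TASK

Open the service panel of the kiln control console: first turn both black quarter-turn fasteners all the way to unlocked with the panel still shut (each goes only one way, left or right, and you must feel which), then swing the panel up to at least 70 degrees open, so that it stays there by itself with nothing touching it. Leave the mug, the squeeze bottle and the stack of saucers where they stand.

Things in the scene. Friction and masses are not known exactly. Their poses are not given: they have to be found in the camera images.
- console: grey kiln control console fixed to the table, 242 deep (x), 320 wide (y), 70 high in front (-x, nearest the robot), 187 at the back; its face slopes up at 32 degrees from the front edge, at x = -120 mm. Origin on the underside, mid-width; x to the back, y left, z up. Flush in the face is a blue panel, 170 up the slope x 260 wide, hinged at its upper edge
- panel (a joint): opening angle of the blue panel, rad: 0 shut, grows as its lower edge swings up about the hinge, limit 1.8; level at 0.56. The stiff hinge (0.75 N m of friction, plus up to 0.6 N m of weight; 5 to 10 N at the handle) keeps it where it is left. It moves only when both fasteners are unlocked
- panel_hinge (a point): middle of the hinge line (along console y), at the panel's upper edge, in its outer surface; fixed on the console, axes as the console's
- handle (a point): middle of the steel handle bar, 10 thick, 64 long along y, 34 mm off the panel (29 mm clear under it), 138 mm down the slope from the hinge line, between the fasteners; 10 mm legs at its ends. x up the slope to the hinge, z out of the panel; turns with the panel
- cam_left (a joint): left (console +y) fastener's angle, rad, + anticlockwise seen looking onto the panel; within 0.1 of 0 = locked, bar along the slope. It turns easily (0.08 N m) a quarter turn to its limit 1.6 one way only, + or -, hidden and different in each fastener and start. The other way it stands against a solid stop at 0.15 to 0.3 rad and follows no further. It stays where left; holds the panel below 1.1
- cam_right (a joint): angle of the right (console -y) fastener, rad, same sense, friction, limit and stop as the left one; its own free direction, + or -, is hidden too and is found by feel, independently of the left one
- cam_left_grip (a point): centre of the left fastener's black grip bar (yellow mark), 40 long x 11 wide, standing 8 to 32 mm off the panel on a steel disc 34 across; on the turning axis, 20 mm off the panel. x along the bar, y across it, z out of the panel, 32 degrees from vertical, leaning to the front
- cam_right_grip (a point): centre of the right fastener's black grip bar (yellow mark), 40 long x 11 wide, standing 8 to 32 mm off the panel on a steel disc 34 across; on the turning axis, 20 mm off the panel. x along the bar, y across it, z out of the panel, 32 degrees from vertical, leaning to the front. The fasteners stand 176 mm apart, 125 mm from the hinge line
- mug_mid (a point): middle of a white mug, 80 across, 90 high, upright on the table to the left of the console; leave alone
- bottle_mid (a point): point 70 mm up a white squeeze bottle, 56 across, 155 high, to the left of the console; leave alone
- saucers_mid (a point): middle of a stack of four blue glazed saucers, 110 across, 48 high, right of the console; leave alone

How it is judged:
By the outcome, as a careful person would: the job done as asked, in the order asked, and still so for the second after the job is handed in, with the robot touching nothing.
It also fails if it takes over 72 s, if anything falls off the work surface, if the arm or the gripper's body presses on something with over 40 N, if the wrist force passes 120 N, or if a joint passes its speed limit or range.

ROBOT

A 6-joint arm with a two-finger parallel gripper is mounted at the origin on the work surface. World frame = base frame: x ahead of the robot, y to its left, z up, the work surface at z = 0. Lengths are in m, angles in rad, forces in N, time in s.
With the tool pointing down it reaches from about 0.375 to 0.975 m from the base axis. Payload 3.8 kg.
Tool frame: the origin (TCP) lies at the centre of the arm's flange, where the gripper is bolted on; the fingertips stand 166 mm ahead of it and the grasp point (between the pads) lies 147 mm ahead of it; z points along the fingers, y is the direction in which the jaws open and shut (so a half turn about z gives the same grasp; the last joint's range is limited). The gripper opens to 88 mm and grips with 3 to 60 N. Pads are 18 mm wide; open, the fingers measure 123 mm over their backs; the gripper's body (75 mm by 187 mm) begins 45 mm behind the grasp point.
Start: joints at [-1.374, 0.264, 1.604, -0, 1.274, -0.037], TCP at [0.156, -0.657, 0.405] pointing down, gripper open.
Joint ranges: [-2.63, 2.63], [-0.94, 2.18], [0.31, 2.57], [-1.31, 4.45], [0, 2.66], [-2.55, 2.55]. Speed limits (rad/s): [2.57, 2.57, 3.14, 3.14, 3.14, 3.14].

INTERFACE

Orientations are given as a rotation vector (axis times angle).
In Python, from station import observe, eyes, r gives the robot as it stands. The module is installed in compiled form; this text tells all that it offers.
- The arm moves only by the tool carry_out, never from a script. Its argument "targets" is a list of rows, each a list of 3 entries, a list of its own where there are three numbers: the shift along the tool's x, y, z in m, then the turn, a rotation vector about the tool's x, y, z in rad, then the opening, from -1 (shut) to 1 (fully open), so that 0 is half open. In form: [[[tx, ty, tz], [ax, ay, az], claw], ...]. A call has 1 to 12 rows; each row is the pose to reach, as a shift and turn from the pose commanded when the call began, along the tool's axes at that moment; what a row does not reach only later rows make up. A row lasts 1/10 s, in which the tool goes at most 50 mm and 8.59 degrees, less where a joint would pass 70% of its speed; a pose out of reach is approached as far as the arm can. A call with a gripper value outside its range is refused whole. The fingers move at their own pace and stop on an object; the grip force is fixed at half the most. Time passes only in rows, so rows that repeat a pose let the fingers close. It gives the time, the measured TCP pose, the force and the opening at its end, in the units of the state.
- observe(): the state, without advancing time (a new reading comes with each control period).
- eyes.get_image(name): name is "scene" or "top"; returns the picture (400x640x3 uint8, red, green, blue); there is no depth.
- eyes.get_calibration(name): a dict with "fx", "fy", "cx", "cy" (pixels), "extrinsics" (4x4, takes a point from world to camera coordinates). Camera axes: x right, y down, z forward; pixel columns grow to the right and rows downward; lengths in m; the calibration is good to about 2 mm. A picture is of the moment at which its call begins. get_calibration takes no time and is no camera call.
- r.sign_off(): hands the job in, once; it reports no verdict.
The state is a dict: "time_s": time; "joint_positions": joint angles; "joint_velocities": joint speeds; "joint_torque": joint torques, N m; "position": TCP position; "tcp_rot": TCP orientation; "ft_force": force on the tool from outside, world axes, zero at the start; "torque": the same for the moment, N m; "finger_gap": finger opening in m.
Only numpy, scipy, OpenCV 4.12 (cv2) and the standard library are available. Lean on these libraries where they do the work, as an engineer would, in place of code of your own. Each camera call takes 0.05 s, during which the arm holds its last target. There are 200 camera calls.

## Working session

There is one attempt and no reset: what is moved stays moved. The work goes in short steps, Python scripts to look and compute and a tool call to move; the robot and the scene stay as the last step left them, time stands still between calls to the robot, and variables do not carry over. Pictures are saved under pics/ and viewed, about 8 in all and at most 12, crops included, and the job is handed in when it is done.

Besides the shell and the picture viewer there is one more tool, called by a JSON object that holds its "op" and its "data". carry_out: Moves the arm, as the interface text tells. Its arguments: {"type":"object","properties":{"targets":{"type":"array","items":{"type":"array"}}},"required":["targets"]}

```bash
mkdir -p pics; python3 - <<'E'
from station import observe, eyes, r
import cv2, numpy as np
s=observe(); print({k:np.round(v,3).tolist() for k,v in s.items()})
for n in("scene","top"):
    im=eyes.get_image(n); cv2.imwrite(f"pics/{n}0.png",im[:,:,::-1]); 
    c=eyes.get_calibration(n); print(n,c["fx"],c["fy"],c["cx"],c["cy"],np.round(c["extrinsics"],4).tolist())
a=cv2.imread("pics/scene0.png");b=cv2.imread("pics/top0.png")
cv2.imwrite("pics/both0.png",cv2.resize(np.vstack([a,b]),(480,600)))
E
```

```text
{'time_s': 0.0, 'joint_positions': [-1.374, 0.265, 1.605, -0.0, 1.274, -0.037], 'joint_velocities': [-0.0, 0.0, 0.002, -0.0, -0.001, -0.001], 'joint_torque': [-0.0, -50.211, -35.688, 0.073, 0.029, -0.0], 'position': [0.156, -0.656, 0.403], 'tcp_rot': [-3.118, -0.366, 0.0], 'ft_force': [0.21, -0.175, 0.404], 'torque': [0.068, -0.055, 0.002], 'finger_gap': 0.088}
scene 374.3483520052406 374.3483520052406 315.9679993434119 205.27889572278576 [[0.1504, 0.9885, 0.0164, -0.1001], [0.6961, -0.0941, -0.7117, -0.2943], [-0.702, 0.1184, -0.7023, 1.1967], [0.0, 0.0, 0.0, 1.0]]
top 405.34363338847567 405.34363338847567 310.41439861535616 200.7337575960491 [[0.0018, -0.9997, 0.025, 0.0073], [-0.9994, -0.0027, -0.0342, 0.5481], [0.0343, -0.0249, -0.9991, 0.9628], [0.0, 0.0, 0.0, 1.0]]
```

View pics/scene0.png

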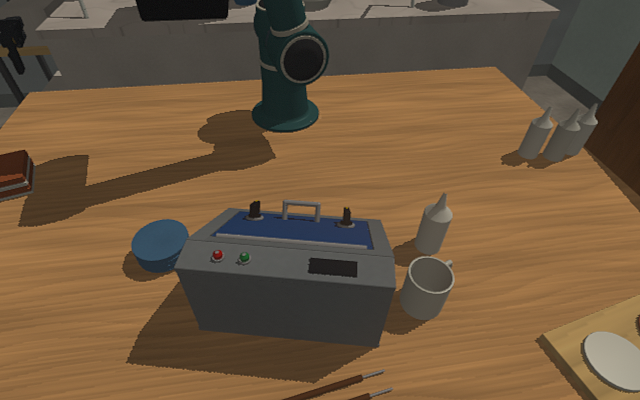

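View pics/top0.png

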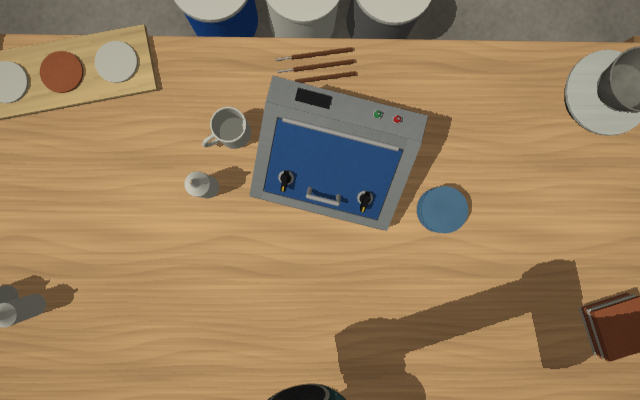

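The top view shows the console yawed about -13°. The left fastener is near (286,180), the right near (365,201) and the handle near (323,196). The scene view shows the same parts at (347,215), (255,208) and (302,205). I'll zoom in on both views.

```bash
python3 - <<'E'
import cv2, numpy as np
a=cv2.imread("pics/scene0.png")[190:290,175:400];b=cv2.imread("pics/top0.png")[70:235,240:435]
cv2.imwrite("pics/ca.png",cv2.resize(a,None,fx=3.5,fy=3.5,interpolation=cv2.INTER_CUBIC))
cv2.imwrite("pics/cb.png",cv2.resize(b,None,fx=3.5,fy=3.5,interpolation=cv2.INTER_CUBIC))
E
```

```text
(no output)
```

View pics/ca.png

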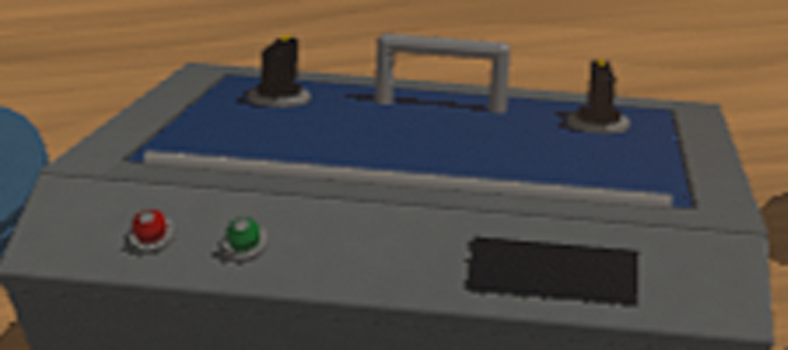

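View pics/cb.png

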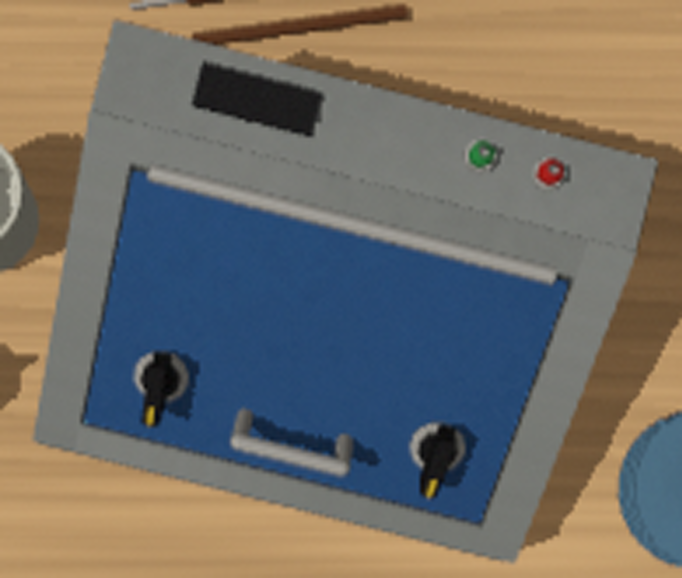

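```bash
cat > h.py <<'E'
import numpy as np, cv2
from station import observe, eyes, r
from scipy.spatial.transform import Rotation as R
from scipy.optimize import least_squares
def P(n):
    c=eyes.get_calibration(n); K=np.array([[c["fx"],0,c["cx"]],[0,c["fy"],c["cy"]],[0,0,1]])
    return K@np.array(c["extrinsics"])[:3]
def tri(top,sc):
    X=cv2.triangulatePoints(P("top"),P("scene"),np.float64(top).T,np.float64(sc).T); return (X[:3]/X[3]).T
def proj(n,X):
    q=P(n)@np.r_[X,1]; return q[:2]/q[2]
E
cat > fit.py <<'E'
from h import *
T=lambda p:np.array(p)/3.5+[240,70]; S=lambda p:np.array(p)/3.5+[175,190]
n=["UL","UR","LL","LR","hL","hR","dL","dR","rL","rR"]
t=T([(130,167),(572,278),(83,425),(483,523),(236,441),(345,468),(162,377),(438,447),(93,112),(635,248)])
s=S([(693,206),(130,160),(678,112),(222,75),(505,47),(380,40),(598,121),(278,95),(765,233),(42,172)])
X=tri(t,s)
for a,x in zip(n,X): print(a,np.round(x,4))
a=np.radians(32)
def model(p):
    x,y,yaw,sh=p   # sh: hinge distance up slope from front edge
    u=np.array([np.cos(a),0,np.sin(a)]); w=np.array([-np.sin(a),0,np.cos(a)])
    F=np.array([-.12,0,.07]); f=lambda d,yy,o:F+u*(sh-d)+w*o+[0,yy,0]
    M=[f(0,.13,0),f(0,-.13,0),f(.17,.13,0),f(.17,-.13,0),f(.138,.032,.034),f(.138,-.032,.034),f(.125,.088,.003),f(.125,-.088,.003),F+u*.2208+[0,.16,0],F+u*.2208-[0,.16,0]]
    Rz=R.from_euler('z',yaw).as_matrix()
    return (Rz@np.array(M).T).T+[x,y,0], Rz@np.c_[u,[0,1,0],w]
def res(p):
    M,_=model(p); return np.r_[[proj("top",m)-q for m,q in zip(M,t)],[proj("scene",m)-q for m,q in zip(M,s)]].ravel()
o=least_squares(res,[.6,0,-.23,.2],loss="soft_l1"); print(o.x,np.abs(o.fun).reshape(-1,2).round(1).tolist())
M,Rp=model(o.x); print(np.round(M,4)); 
np.savez("pose.npz",p=o.x,M=M,Rp=Rp)
E
python3 fit.py
```

```text
UL [0.7089 0.0802 0.1733]
UR [ 0.6464 -0.1718  0.1734]
LL [0.5671 0.1175 0.0782]
LR [ 0.5045 -0.1393  0.0807]
hL [0.5542 0.0194 0.131 ]
hR [ 0.538  -0.047   0.1294]
dL [0.5946 0.0646 0.1081]
dR [ 0.5517 -0.106   0.1082]
rL [0.7372 0.1015 0.1862]
rR [ 0.6613 -0.2053  0.1875]
[ 0.63400991 -0.03534892 -0.24215716  0.19407857] [[0.3, 0.2], [1.2, 0.1], [0.5, 1.2], [1.0, 0.8], [0.2, 0.1], [1.5, 0.3], [1.0, 0.1], [0.7, 0.1], [2.1, 0.6], [0.1, 0.2], [0.7, 0.0], [2.2, 0.1], [3.0, 0.9], [0.1, 0.2], [2.0, 0.9], [0.7, 0.4], [0.7, 0.7], [0.7, 0.4], [0.3, 0.3], [2.2, 0.0]]
[[ 0.7085  0.0802  0.1728]
 [ 0.6461 -0.1722  0.1728]
 [ 0.5685  0.1147  0.0828]
 [ 0.5062 -0.1377  0.0828]
 [ 0.5539  0.0174  0.1286]
 [ 0.5385 -0.0447  0.1286]
 [ 0.5939  0.0652  0.1092]
 [ 0.5517 -0.1057  0.1092]
 [ 0.7377  0.1039  0.187 ]
 [ 0.6609 -0.2068  0.187 ]]
```

```bash
cat >> h.py <<'E'
def panel():
    d=np.load("pose.npz"); return d["M"],d["Rp"]
def goal(pt,off,ang=0,flip=False,lag=0):
    """grasp point at pt (panel-surface point) + off*w ; tool x up the slope (ang about w), z into panel"""
    M,Rp=panel(); u,y,w=Rp.T
    Rt=np.c_[u,-y,-w]
    if flip: Rt=np.c_[-u,y,-w]
    Rt=R.from_rotvec(w*ang).as_matrix()@Rt
    return np.array(pt)+w*off-Rt[:,2]*.147, Rt
def rel(pos,Rt):
    s=observe(); R0=R.from_rotvec(s["tcp_rot"]).as_matrix()
    print("now",np.round(s["position"],4),"q",np.round(s["joint_positions"],2),"F",np.round(s["ft_force"],1),"T",np.round(s["torque"],2),"gap",s["finger_gap"],"t",s["time_s"])
    print("shift",np.round(R0.T@(pos-s["position"]),4),"turn",np.round(R.from_matrix(R0.T@Rt).as_rotvec(),3), "world goal",np.round(pos,3))
def cam(side):
    M,Rp=panel(); return M[6 if side=="L" else 7]-Rp[:,2]*.003
E
python3 -c "
from h import *
rel(*goal(cam('L'),.12)); rel(*goal(cam('R'),.12))"
```

```text
now [ 0.1563 -0.6563  0.4035] q [-1.37  0.26  1.61  0.    1.27 -0.04] F [ 0.2  1.1 -1.7] T [-0.01 -0.01  0.02] gap 0.08821121680887169 t 0.1
shift [ 0.4685 -0.6645  0.0718] turn [-0.135  0.548  0.463] world goal [0.458 0.099 0.333]
now [ 0.1563 -0.6563  0.4035] q [-1.37  0.26  1.61  0.    1.27 -0.04] F [ 0.2  1.1 -1.7] T [-0.01 -0.01  0.02] gap 0.08821121680887169 t 0.1
shift [ 0.3879 -0.5081  0.0715] turn [-0.135  0.548  0.463] world goal [ 0.416 -0.072  0.333]
```

{"op": "carry_out", "data": {"targets": [[[0.04,-0.05,0.0],[0,0,0],-0.05],[[0.08,-0.1,0.0],[0,0,0],-0.05],[[0.12,-0.15,0.0],[0,0,0.1],-0.05],[[0.15,-0.2,0.0],[0,0,0.2],-0.05],[[0.18,-0.24,0.0],[0,0.1,0.3],-0.05],[[0.21,-0.28,0.0],[0,0.2,0.4],-0.05],[[0.25,-0.32,0.02],[-0.1,0.3,0.45],-0.05],[[0.28,-0.36,0.03],[-0.135,0.4,0.463],-0.05],[[0.31,-0.4,0.04],[-0.135,0.45,0.463],-0.05],[[0.34,-0.44,0.05],[-0.135,0.5,0.463],-0.05],[[0.37,-0.48,0.06],[-0.135,0.548,0.463],-0.05],[[0.388,-0.508,0.072],[-0.135,0.548,0.463],-0.05]]}}

```text
time_s: 1.3
position: [0.3981, -0.114, 0.3444]
tcp_rot: [2.933, -0.358, 0.846]
ft_force: [0.6, -0.1, -0.2]
finger_gap: 0.0417
```

```bash
python3 -c "
from h import *
rel(*goal(cam('R'),.12))"
```

```text
now [ 0.3981 -0.114   0.3444] q [-0.37 -0.39  2.38  0.12  0.59  1.37] F [ 0.6 -0.1 -0.2] T [ 0.08  0.21 -0.07] gap 0.04172197236176897 t 1.3
shift [ 0.0001 -0.0449  0.0134] turn [ 0.001 -0.003 -0.   ] world goal [ 0.416 -0.072  0.333]
```

{"op": "carry_out", "data": {"targets": [[[0,0,0],[0,0,0],-0.05],[[0,0,0],[0,0,0],-0.05]]}}

```text
time_s: 1.5
position: [0.3985, -0.1139, 0.3439]
tcp_rot: [2.937, -0.348, 0.84]
ft_force: [-0.3, -0.6, -0.3]
finger_gap: 0.042
```

```bash
python3 - <<'E'
from h import *
rel(*goal(cam('R'),.12))
b=eyes.get_image("top")[70:250,240:440,::-1]; a=eyes.get_image("scene")[110:290,150:400,::-1]
cv2.imwrite("pics/h1.png",np.hstack([cv2.resize(a,(556,400)),cv2.resize(b,(240,216)).repeat(1,0) if 0 else cv2.copyMakeBorder(cv2.resize(b,(240,216)),0,184,0,0,0)]))
E
```

```text
now [ 0.3985 -0.1139  0.3439] q [-0.37 -0.39  2.38  0.12  0.6   1.36] F [-0.3 -0.6 -0.3] T [ 0.08  0.19 -0.03] gap 0.04197626768299087 t 1.5
shift [ 0.0003 -0.0447  0.0129] turn [-0.001  0.001  0.006] world goal [ 0.416 -0.072  0.333]
```

{"op": "carry_out", "data": {"targets": [[[0,-0.023,0.006],[0,0,0],-0.05],[[0,-0.045,0.013],[0,0,0],-0.05],[[0,-0.045,0.033],[0,0,0],-0.05],[[0,-0.045,0.053],[0,0,0],-0.05],[[0,-0.045,0.073],[0,0,0],-0.05],[[0,-0.045,0.09],[0,0,0],-0.05],[[0,-0.045,0.1],[0,0,0],-0.05],[[0,-0.045,0.102],[0,0,0],-0.05],[[0,-0.045,0.102],[0,0,0],-0.05],[[0,-0.045,0.102],[0,0,0],-0.05]]}}

```text
time_s: 2.6
position: [0.4618, -0.086, 0.2589]
tcp_rot: [2.933, -0.358, 0.843]
ft_force: [-0.5, -0.4, -0.8]
finger_gap: 0.0416
```

```bash
python3 - <<'E'
from h import *
rel(*goal(cam('R'),.03))
b=eyes.get_image("top")[130:250,240:440,::-1]; a=eyes.get_image("scene")[110:290,150:400,::-1]
cv2.imwrite("pics/h2.png",np.vstack([cv2.resize(a,(500,360)),cv2.resize(b,(500,300))])[:600])
E
```

```text
now [ 0.4618 -0.086   0.2589] q [-0.23 -0.13  2.37 -0.02  0.34  1.6 ] F [-0.5 -0.4 -0.8] T [ 0.04  0.21 -0.  ] gap 0.0416099775043324 t 2.6
shift [-0.0013 -0.0025  0.0017] turn [ 0.003 -0.002 -0.   ] world goal [ 0.462 -0.084  0.257]
```

View pics/h2.png

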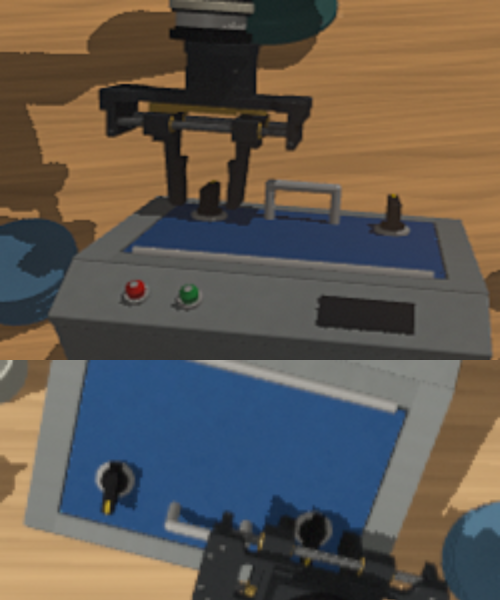

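The fingers straddle the right grip, at about 175 and 237 px in the enlarged scene crop with the grip at 209. I'll close on it and probe the + direction.

{"op": "carry_out", "data": {"targets": [[[0,-0.002,0.001],[0,0,0],-1],[[0,-0.002,0.001],[0,0,0],-1],[[0,-0.002,0.001],[0,0,0],-1],[[0,-0.002,0.001],[0,0,0],-1],[[0,-0.002,0.001],[0,0,0],-1],[[0,-0.002,0.001],[0,0,0],-1]]}}

```text
time_s: 3.3
position: [0.4628, -0.0834, 0.2573]
tcp_rot: [2.934, -0.357, 0.842]
ft_force: [-0.5, 2.3, 1.6]
finger_gap: 0.0107
```

```bash
python3 -c "
from h import *
rel(*goal(cam('R'),.03))"
```

```text
now [ 0.4628 -0.0834  0.2573] q [-0.23 -0.13  2.37 -0.03  0.34  1.61] F [-0.5  2.3  1.6] T [0.5  0.28 0.16] gap 0.010685288251681229 t 3.3
shift [-0.0008  0.0003  0.0003] turn [ 0.002 -0.001  0.001] world goal [ 0.462 -0.084  0.257]
```

{"op": "carry_out", "data": {"targets": [[[0,0,0],[0,0,-0.1],-1],[[0,0,0],[0,0,-0.2],-1],[[0,0,0],[0,0,-0.3],-1],[[0,0,0],[0,0,-0.4],-1],[[0,0,0],[0,0,-0.4],-1]]}}

```text
time_s: 3.8
position: [0.4629, -0.0831, 0.2573]
tcp_rot: [2.853, 0.225, 0.779]
ft_force: [0.3, 4.8, 0.7]
finger_gap: 0.012
```

```bash
cat >> h.py <<'E'
def feel():
    s=observe(); w=panel()[1][:,2]; R0=R.from_rotvec(s["tcp_rot"]).as_matrix(); 
    print("Tw",round(s["torque"]@w,3),"T",np.round(s["torque"],2),"F",np.round(s["ft_force"],1),"gap",round(s["finger_gap"],4),"q6",s["joint_positions"][5])
E
python3 -c "
from h import *
feel();rel(*goal(cam('R'),.03))"
```

```text
Tw -0.724 T [ 1.18 -0.02 -0.13] F [0.3 4.8 0.7] gap 0.012 q6 1.2078913867575065
now [ 0.4629 -0.0831  0.2573] q [-0.23 -0.13  2.37 -0.03  0.34  1.21] F [0.3 4.8 0.7] T [ 1.18 -0.02 -0.13] gap 0.012037505548009435 t 3.8
shift [-0.001   0.0003  0.0002] turn [ 0.001 -0.     0.4  ] world goal [ 0.462 -0.084  0.257]
```

{"op": "carry_out", "data": {"targets": [[[0,0,0],[0,0,0.14],-1],[[0,0,0],[0,0,0.28],-1],[[0,0,0],[0,0,0.42],-1],[[0,0,0],[0,0,0.56],-1],[[0,0,0],[0,0,0.7],-1],[[0,0,0],[0,0,0.84],-1],[[0,0,0],[0,0,0.98],-1],[[0,0,0],[0,0,1.1],-1],[[0,0,0],[0,0,1.1],-1]]}}

```text
time_s: 4.7
position: [0.4624, -0.0839, 0.2571]
tcp_rot: [-2.591, 1.32, -0.812]
ft_force: [-4.5, -3.7, 4.5]
finger_gap: 0.0107
```

```bash
python3 -c "
from h import *
feel();rel(*goal(cam('R'),.03))"
```

```text
Tw -0.098 T [-0.31  0.58 -0.39] F [-4.5 -3.7  4.5] gap 0.0107 q6 2.309120476452673
now [ 0.4624 -0.0839  0.2571] q [-0.23 -0.13  2.37 -0.03  0.34  2.31] F [-4.5 -3.7  4.5] T [-0.31  0.58 -0.39] gap 0.010716996807037424 t 4.7
shift [-0.0005  0.      0.0002] turn [ 0.003 -0.001 -0.7  ] world goal [ 0.462 -0.084  0.257]
```

{"op": "carry_out", "data": {"targets": [[[0,0,0],[0,0,0],0.1],[[0,0,0],[0,0,0],0.1],[[0,0,0],[0,0,0],0.1],[[0,0,-0.02],[0,0,0],0.1],[[0,0,-0.035],[0,0,-0.14],0.1],[[0,0,-0.035],[0,0,-0.28],0.1],[[0,0,-0.035],[0,0,-0.42],0.1],[[0,0,-0.035],[0,0,-0.56],0.1],[[0,0,-0.035],[0,0,-0.7],0.1],[[0,0,-0.035],[0,0,-0.84],0.1],[[0,0,-0.035],[0,0,-0.98],0.1],[[0,0,-0.035],[0,0,-1.12],0.1]]}}

```text
time_s: 5.9
position: [0.4448, -0.0789, 0.2869]
tcp_rot: [2.843, 0.264, 0.773]
ft_force: [0.2, -0.8, -0.6]
finger_gap: 0.0484
```

{"op": "carry_out", "data": {"targets": [[[0,0,0],[0,0,-0.14],0.1],[[0,0,0],[0,0,-0.28],0.1],[[0,0,0],[0,0,-0.42],0.1],[[0,0,0],[0,0,-0.56],0.1],[[0,0,0],[0,0,-0.7],0.1],[[0,0,0],[0,0,-0.84],0.1],[[0,0,0],[0,0,-0.98],0.1],[[0,0,0],[0,0,-1.12],0.1],[[0,0,0],[0,0,-1.26],0.1],[[0,0,0],[0,0,-1.4],0.1],[[0,0,0],[0,0,-1.54],0.1],[[0,0,0],[0,0,-1.68],0.1]]}}

```text
time_s: 7.1
position: [0.4448, -0.0789, 0.2869]
tcp_rot: [1.555, 2.096, 0.287]
ft_force: [0.2, 0.0, -0.1]
finger_gap: 0.0483
```

{"op": "carry_out", "data": {"targets": [[[0,0,0],[0,0,-0.14],0.1],[[0,0,0],[0,0,-0.28],0.1],[[0,0,0],[0,0,-0.34],0.1],[[0,0,0],[0,0,-0.34],0.1]]}}

```text
time_s: 7.5
position: [0.4448, -0.0789, 0.2869]
tcp_rot: [1.177, 2.309, 0.167]
ft_force: [-0.0, 0.3, 0.6]
finger_gap: 0.0485
```

```bash
python3 - <<'E'
from h import *
feel();rel(*goal(cam('R'),.03,ang=-.7,flip=True))
b=eyes.get_image("top")[130:250,240:440,::-1]; a=eyes.get_image("scene")[110:290,150:400,::-1]
cv2.imwrite("pics/h3.png",np.vstack([cv2.resize(a,(500,360)),cv2.resize(b,(500,300))])[:600])
E
```

```text
Tw 0.001 T [0.04 0.09 0.01] F [-0.   0.3  0.6] gap 0.0485 q6 -0.8361152309646814
now [ 0.4448 -0.0789  0.2869] q [-0.23 -0.22  2.38 -0.02  0.42 -0.84] F [-0.   0.3  0.6] T [0.04 0.09 0.01] gap 0.04851055909123017 t 7.5
shift [ 0.0004 -0.0007  0.0352] turn [-0.001  0.002  0.   ] world goal [ 0.462 -0.084  0.257]
```

View pics/h3.png

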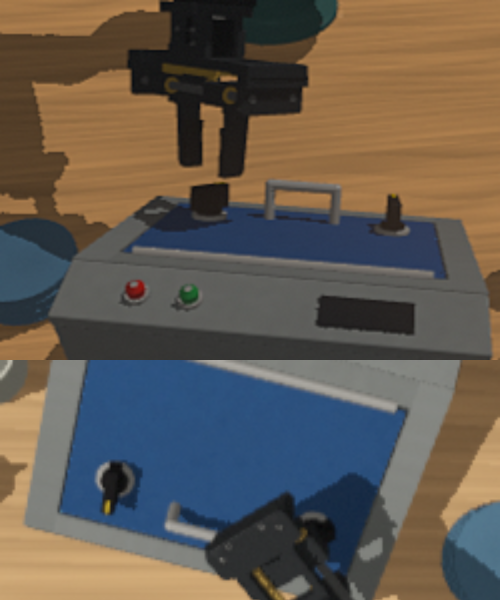

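The right bar at (209,200) has turned part way, and the flipped gripper is centred above it. I'll lower, close and finish the turn.

{"op": "carry_out", "data": {"targets": [[[0,0,0.02],[0,0,0],0.1],[[0,0,0.035],[0,0,0],0.1],[[0,0,0.035],[0,0,0],0.1],[[0,0,0.035],[0,0,0],-1],[[0,0,0.035],[0,0,0],-1],[[0,0,0.035],[0,0,0],-1],[[0,0,0.035],[0,0,0],-1],[[0,0,0.035],[0,0,0],-1],[[0,0,0.035],[0,0,0],-1],[[0,0,0.035],[0,0,0],-1]]}}

```text
time_s: 8.6
position: [0.4623, -0.084, 0.2575]
tcp_rot: [1.178, 2.309, 0.165]
ft_force: [-5.6, -3.1, 4.3]
finger_gap: 0.0106
```

{"op": "carry_out", "data": {"targets": [[[0,0,0],[0,0,0.14],-1],[[0,0,0],[0,0,0.28],-1],[[0,0,0],[0,0,0.42],-1],[[0,0,0],[0,0,0.56],-1],[[0,0,0],[0,0,0.7],-1],[[0,0,0],[0,0,0.84],-1],[[0,0,0],[0,0,0.93],-1],[[0,0,0],[0,0,0.98],-1],[[0,0,0],[0,0,0.98],-1],[[0,0,0],[0,0,0.98],-1]]}}

```text
time_s: 9.6
position: [0.4615, -0.084, 0.257]
tcp_rot: [2.194, 1.534, 0.499]
ft_force: [-11.5, -3.9, 6.9]
finger_gap: 0.0111
```

```bash
python3 -c "
from h import *
feel();rel(*goal(cam('R'),.03,-1.6,True))"
```

```text
Tw 0.607 T [-0.99  1.03 -0.04] F [-11.5  -3.9   6.9] gap 0.0111 q6 0.14715386450448575
now [ 0.4615 -0.084   0.257 ] q [-0.23 -0.13  2.37 -0.03  0.34  0.15] F [-11.5  -3.9   6.9] T [-0.99  1.03 -0.04] gap 0.01111560104262099 t 9.6
shift [0.0006 0.0003 0.0005] turn [-0.002  0.004 -0.078] world goal [ 0.462 -0.084  0.257]
```

The torque rises to 0.6 N m near -1.6 rad, so the right fastener is at its unlocked limit. Next I'll release it and go to the left one.

{"op": "carry_out", "data": {"targets": [[[0,0,0],[0,0,-0.06],-0.05],[[0,0,0],[0,0,-0.06],-0.05],[[0,0,0],[0,0,-0.06],-0.05],[[0,0,-0.03],[0,0,-0.06],-0.05],[[0,0,-0.06],[0,0,-0.06],-0.05],[[0,0,-0.06],[0,0,0.08],-0.05],[[0,0,-0.06],[0,0,0.22],-0.05],[[0,0,-0.06],[0,0,0.36],-0.05],[[0,0,-0.06],[0,0,0.5],-0.05],[[0,0,-0.06],[0,0,0.64],-0.05],[[0,0,-0.06],[0,0,0.78],-0.05],[[0,0,-0.06],[0,0,0.92],-0.05]]}}

```text
time_s: 10.8
position: [0.4319, -0.0757, 0.3082]
tcp_rot: [2.803, 0.411, 0.752]
ft_force: [0.3, 0.0, -0.2]
finger_gap: 0.0418
```

```bash
python3 -c "
from h import *
feel();rel(*goal(cam('L'),.09))"
```

```text
Tw -0.075 T [ 0.05  0.26 -0.1 ] F [ 0.3  0.  -0.2] gap 0.0418 q6 1.0696646735960365
now [ 0.4319 -0.0757  0.3082] q [-0.23 -0.28  2.38 -0.02  0.48  1.07] F [ 0.3  0.  -0.2] T [ 0.05  0.26 -0.1 ] gap 0.04177077527156568 t 10.8
shift [ 8.870e-02 -1.516e-01 -1.000e-04] turn [ 0.002 -0.     0.534] world goal [0.474 0.095 0.308]
```

{"op": "carry_out", "data": {"targets": [[[0.02,-0.035,0],[0,0,0.1],-0.05],[[0.04,-0.07,0],[0,0,0.24],-0.05],[[0.06,-0.105,0],[0,0,0.38],-0.05],[[0.08,-0.135,0],[0,0,0.5],-0.05],[[0.089,-0.152,0],[0,0,0.534],-0.05],[[0.089,-0.152,0],[0,0,0.534],-0.05],[[0.089,-0.152,0],[0,0,0.534],-0.05],[[0.089,-0.152,0.02],[0,0,0.534],-0.05],[[0.089,-0.152,0.04],[0,0,0.534],-0.05],[[0.089,-0.152,0.06],[0,0,0.534],-0.05],[[0.089,-0.152,0.06],[0,0,0.534],-0.05]]}}

```text
time_s: 11.9
position: [0.5029, 0.0866, 0.2535]
tcp_rot: [2.933, -0.346, 0.833]
ft_force: [-0.6, 0.2, -1.6]
finger_gap: 0.0416
```

```bash
python3 -c "
from h import *
feel();rel(*goal(cam('L'),.03))"
```

```text
Tw -0.06 T [ 0.09  0.24 -0.05] F [-0.6  0.2 -1.6] gap 0.0416 q6 2.4788127747528423
now [0.5029 0.0866 0.2535] q [ 0.2  -0.02  2.28 -0.58  0.43  2.48] F [-0.6  0.2 -1.6] T [ 0.09  0.24 -0.05] gap 0.04160925982429342 t 11.9
shift [ 0.0029 -0.001  -0.002 ] turn [0.005 0.004 0.008] world goal [0.504 0.087 0.257]
```

{"op": "carry_out", "data": {"targets": [[[0.002,-0.001,-0.002],[0,0,0],-1],[[0.002,-0.001,-0.002],[0,0,0],-1],[[0.002,-0.001,-0.002],[0,0,0],-1],[[0.002,-0.001,-0.002],[0,0,0],-1],[[0.002,-0.001,-0.002],[0,0,0],-1],[[0.002,-0.001,-0.002],[0,0,0],-1]]}}

```text
time_s: 12.5
position: [0.5044, 0.0882, 0.2597]
tcp_rot: [2.932, -0.347, 0.842]
ft_force: [-3.8, -4.7, 5.1]
finger_gap: 0.0106
```

{"op": "carry_out", "data": {"targets": [[[0,0,0],[0,0,-0.1],-1],[[0,0,0],[0,0,-0.2],-1],[[0,0,0],[0,0,-0.3],-1],[[0,0,0],[0,0,-0.4],-1],[[0,0,0],[0,0,-0.4],-1]]}}

```text
time_s: 13.0
position: [0.5044, 0.0886, 0.2597]
tcp_rot: [2.849, 0.237, 0.778]
ft_force: [-4.2, -1.1, 5.1]
finger_gap: 0.0108
```

```bash
python3 -c "
from h import *
feel();rel(*goal(cam('L'),.03))"
```

```text
Tw 0.119 T [-0.32  0.4  -0.11] F [-4.2 -1.1  5.1] gap 0.0108 q6 2.073212668670225
now [0.5044 0.0886 0.2597] q [ 0.2  -0.02  2.27 -0.57  0.44  2.07] F [-4.2 -1.1  5.1] T [-0.32  0.4  -0.11] gap 0.010756075151781693 t 13.0
shift [-0.0017  0.0006  0.0027] turn [ 0.002 -0.001  0.409] world goal [0.504 0.087 0.257]
```

The + direction turns freely. I'll carry on to the limit.

{"op": "carry_out", "data": {"targets": [[[0,0,0],[0,0,-0.14],-1],[[0,0,0],[0,0,-0.28],-1],[[0,0,0],[0,0,-0.42],-1],[[0,0,0],[0,0,-0.56],-1],[[0,0,0],[0,0,-0.7],-1],[[0,0,0],[0,0,-0.84],-1],[[0,0,0],[0,0,-0.98],-1],[[0,0,0],[0,0,-1.1],-1],[[0,0,0],[0,0,-1.2],-1],[[0,0,0],[0,0,-1.28],-1],[[0,0,0],[0,0,-1.28],-1]]}}

```text
time_s: 14.1
position: [0.5035, 0.0896, 0.2588]
tcp_rot: [1.989, 1.751, 0.433]
ft_force: [-9.2, 5.3, 6.2]
finger_gap: 0.0112
```

```bash
python3 -c "
from h import *
feel();rel(*goal(cam('L'),.03))"
```

```text
Tw -0.624 T [ 0.95  0.81 -0.28] F [-9.2  5.3  6.2] gap 0.0112 q6 0.7950321983480866
now [0.5035 0.0896 0.2588] q [ 0.21 -0.02  2.27 -0.57  0.44  0.8 ] F [-9.2  5.3  6.2] T [ 0.95  0.81 -0.28] gap 0.01115531458064083 t 14.1
shift [-0.002  -0.0001  0.0026] turn [-0.     0.     1.686] world goal [0.504 0.087 0.257]
```

{"op": "carry_out", "data": {"targets": [[[0,0,0],[0,0,0.06],-0.05],[[0,0,0],[0,0,0.08],-0.05],[[0,0,0],[0,0,0.08],-0.05],[[0,0,-0.03],[0,0,0.1],-0.05],[[0,0,-0.06],[0,0,0.116],-0.05],[[0,0,-0.06],[0,0,0.116],-0.05]]}}

```text
time_s: 14.7
position: [0.474, 0.097, 0.3131]
tcp_rot: [2.092, 1.639, 0.477]
ft_force: [0.5, 0.7, 1.0]
finger_gap: 0.0421
```

```bash
python3 - <<'E'
from h import *
M,Rp=panel()
feel();rel(*goal((M[4]+M[5])/2,.045,np.pi/2))
b=eyes.get_image("top")[130:250,240:440,::-1]; a=eyes.get_image("scene")[110:290,150:400,::-1]
cv2.imwrite("pics/h4.png",np.vstack([cv2.resize(a,(500,360)),cv2.resize(b,(500,300))])[:600])
E
```

```text
Tw 0.024 T [0.05 0.16 0.03] F [0.5 0.7 1. ] gap 0.0421 q6 0.8318523922608063
now [0.474  0.097  0.3131] q [ 0.24 -0.16  2.28 -0.48  0.56  0.83] F [0.5 0.7 1. ] T [0.05 0.16 0.03] gap 0.04209398204762841 t 14.7
shift [-0.0901 -0.016   0.0155] turn [ 0.006 -0.001 -0.   ] world goal [0.447 0.011 0.291]
```

View pics/h4.png

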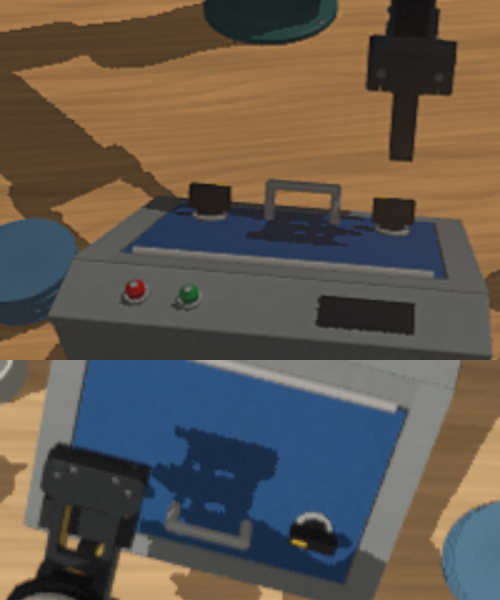

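Both bars now lie across the slope, the right at (209,200) and the left at (393,213). On to the handle.

{"op": "carry_out", "data": {"targets": [[[-0.03,-0.006,0],[0,0,0],-0.05],[[-0.06,-0.012,0],[0,0,0],-0.05],[[-0.09,-0.016,0],[0,0,0],-0.05],[[-0.09,-0.016,0],[0,0,0],-0.05],[[-0.09,-0.016,0.02],[0,0,0],-0.05],[[-0.09,-0.016,0.04],[0,0,0],-0.05],[[-0.09,-0.016,0.056],[0,0,0],-0.05],[[-0.09,-0.016,0.056],[0,0,0],-0.05]]}}

```text
time_s: 15.6
position: [0.4673, 0.0051, 0.2509]
tcp_rot: [2.099, 1.644, 0.464]
ft_force: [-0.7, -0.1, -0.2]
finger_gap: 0.0419
```

```bash
python3 - <<'E'
from h import *
M,Rp=panel()
feel();rel(*goal((M[4]+M[5])/2,.004,np.pi/2))
E
```

```text
Tw 0.032 T [0.   0.17 0.01] F [-0.7 -0.1 -0.2] gap 0.0419 q6 0.5699027372068753
now [0.4673 0.0051 0.2509] q [ 0.01 -0.11  2.37 -0.38  0.37  0.57] F [-0.7 -0.1 -0.2] T [0.   0.17 0.01] gap 0.041874502926380425 t 15.6
shift [ 0.0007  0.0039 -0.0043] turn [-0.005  0.003  0.001] world goal [0.469 0.006 0.257]
```

{"op": "carry_out", "data": {"targets": [[[0.001,0.003,-0.004],[0,0,0],-1],[[0.001,0.003,-0.004],[0,0,0],-1],[[0.001,0.003,-0.004],[0,0,0],-1],[[0.001,0.003,-0.004],[0,0,0],-1],[[0.001,0.003,-0.004],[0,0,0],-1],[[0.001,0.003,-0.004],[0,0,0],-1]]}}

```text
time_s: 16.2
position: [0.4671, 0.0062, 0.2585]
tcp_rot: [2.097, 1.641, 0.468]
ft_force: [-6.1, 3.2, 3.2]
finger_gap: 0.0091
```

```bash
python3 - <<'E'
from h import *
M,Rp=panel()
feel();rel(*goal((M[4]+M[5])/2,.004,np.pi/2))
E
```

```text
Tw -0.024 T [0.33 0.71 0.06] F [-6.1  3.2  3.2] gap 0.0091 q6 0.560890274174626
now [0.4671 0.0062 0.2585] q [ 0.01 -0.13  2.37 -0.37  0.38  0.56] F [-6.1  3.2  3.2] T [0.33 0.71 0.06] gap 0.009071833075237075 t 16.2
shift [-0.0003  0.0003  0.0024] turn [-0.001  0.002 -0.   ] world goal [0.469 0.006 0.257]
```

{"op": "carry_out", "data": {"targets": [[[0,0.0094,-0.0067],[0.05,0,0],-1],[[0,0.0192,-0.0129],[0.1,0,0],-1],[[0,0.0395,-0.0237],[0.2,0,0],-1],[[0,0.0608,-0.0325],[0.3,0,0],-1],[[0,0.0608,-0.0325],[0.3,0,0],-1]]}}

```text
time_s: 16.7
position: [0.5017, -0.0023, 0.3196]
tcp_rot: [2.311, 1.806, 0.228]
ft_force: [-5.1, 3.8, 0.7]
finger_gap: 0.0091
```

```bash
cat >> h.py <<'E'
def hinge():
    M,Rp=panel(); return (M[0]+M[1])/2,Rp
def ang():
    """panel angle estimated from grasp point about hinge, and tool angle; goals for next angles"""
    s=observe(); h,Rp=hinge(); R0=R.from_rotvec(s["tcp_rot"]).as_matrix()
    g=s["position"]+R0[:,2]*.147-h; a,b=-g@Rp[:,0],g@Rp[:,2]
    z=-R0[:,2]; print("panel",np.arctan2(b,a)-np.arctan2(.036,.138),"radius",np.hypot(a,b),"tool",np.arctan2(z@Rp[:,0],z@Rp[:,2]),"F",np.round(s["ft_force"],1),"T",np.round(s["torque"],2),"gap",round(s["finger_gap"],4),"q",np.round(s["joint_positions"],2),"p",np.round(s["position"],3))
E
python3 -c "
from h import *
ang()"
```

```text
panel 0.334253959227913 radius 0.1442503606191458 tool 0.3055421183273832 F [-5.1  3.8  0.7] T [0.32 0.65 0.09] gap 0.0091 q [-0.04 -0.07  2.15 -0.07  0.82  0.25] p [ 0.502 -0.002  0.32 ]
```

```bash
python3 - <<'E'
from h import *
a=eyes.get_image("scene")[90:290,150:400,::-1]
cv2.imwrite("pics/h5.png",cv2.resize(a,(625,500)))
E
```

```text
(no output)
```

View pics/h5.png

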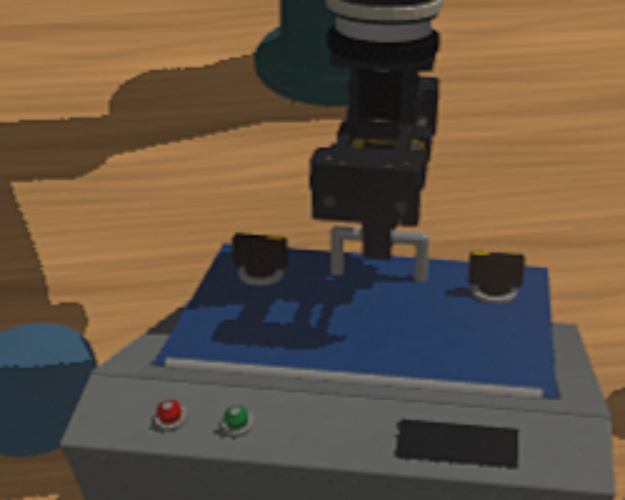

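The panel is up and the fingers are on the handle bar at (378,240). I'll continue along the arc.

{"op": "carry_out", "data": {"targets": [[[0,0.0192,-0.0129],[0.1,0,0],-1],[[0,0.0395,-0.0237],[0.2,0,0],-1],[[0,0.0608,-0.0325],[0.3,0,0],-1],[[0,0.0829,-0.0391],[0.4,0,0],-1],[[0,0.1056,-0.0435],[0.5,0,0],-1],[[0,0.1056,-0.0435],[0.5,0,0],-1]]}}

```text
time_s: 17.35
position: [0.5907, -0.0244, 0.3867]
tcp_rot: [-2.316, -1.81, 0.228]
ft_force: [-3.9, -0.1, 1.4]
finger_gap: 0.0088
```

```bash
python3 -c "
from h import *
ang()"
```

```text
panel 0.8209724317696425 radius 0.1441368460949138 tool 0.8060099179547019 F [-3.9 -0.1  1.4] T [ 0.02  0.51 -0.05] gap 0.0088 q [-0.09  0.2   1.72  0.03  1.46  0.14] p [ 0.591 -0.024  0.387]
```

{"op": "carry_out", "data": {"targets": [[[0,0.0192,-0.0129],[0.1,0,0],-1],[[0,0.0395,-0.0237],[0.2,0,0],-1],[[0,0.0608,-0.0325],[0.3,0,0],-1],[[0,0.0829,-0.0391],[0.4,0,0],-1],[[0,0.1056,-0.0435],[0.5,0,0],-1],[[0,0.117,-0.0448],[0.55,0,0],-1],[[0,0.117,-0.0448],[0.55,0,0],-1]]}}

```text
time_s: 18.05
position: [0.7104, -0.0541, 0.4006]
tcp_rot: [-1.923, -1.502, 0.637]
ft_force: [-6.7, -0.1, -2.6]
finger_gap: 0.0088
```

```bash
python3 -c "
from h import *
ang()"
```

```text
panel 1.3571719852108695 radius 0.14394660593209288 tool 1.356339365798631 F [-6.7 -0.1 -2.6] T [-0.14  0.17  0.12] gap 0.0088 q [-0.13  0.6   1.24  0.09  2.1   0.13] p [ 0.71  -0.054  0.401]
```

{"op": "carry_out", "data": {"targets": [[[0,0,0],[0,0,0],-0.2],[[0,0,0],[0,0,0],-0.2],[[0,0,0],[0,0,0],-0.2],[[0,0,0],[0,0,0],-0.2],[[0,0,-0.015],[0,0,0],-0.2],[[0,0,-0.035],[0,0,0],-0.2],[[0,0,-0.065],[0,0,0],-0.2],[[0,0,-0.1],[0,0,0],-0.2],[[0,0,-0.13],[0,0,0],-0.2],[[0,0,-0.13],[0,0,0],-0.2]]}}

```text
time_s: 19.05
position: [0.8013, -0.0765, 0.4977]
tcp_rot: [-1.932, -1.51, 0.626]
ft_force: [0.6, 0.5, -0.7]
finger_gap: 0.0352
```

```bash
python3 - <<'E'
from h import *
feel()
a=eyes.get_image("scene"); b=eyes.get_image("top")
cv2.imwrite("pics/e_s.png",a[:,:,::-1]);cv2.imwrite("pics/e_t.png",b[:,:,::-1])
h,Rp=hinge(); 
for th in (1.2,1.36,1.5):  # predicted lower corners
    d=R.from_rotvec(Rp[:,1]*th).apply(-Rp[:,0])*.17
    print(th,[ (np.round(proj(n,h+d+Rp[:,1]*y)).tolist()) for n in("scene","top") for y in(.13,-.13)])
cv2.imwrite("pics/e.png",np.vstack([cv2.resize(a[:,:,::-1],(480,300)),cv2.resize(b[:,:,::-1],(480,300))]))
E
```

```text
Tw 0.016 T [-0.13 -0.43  0.  ] F [ 0.6  0.5 -0.7] gap 0.0352 q6 0.14526743773521056
1.2 [[379.0, 145.0], [223.0, 134.0], [254.0, 179.0], [399.0, 215.0]]
1.36 [[381.0, 141.0], [218.0, 130.0], [256.0, 168.0], [404.0, 205.0]]
1.5 [[382.0, 139.0], [213.0, 128.0], [257.0, 156.0], [409.0, 194.0]]
```

View pics/e.png

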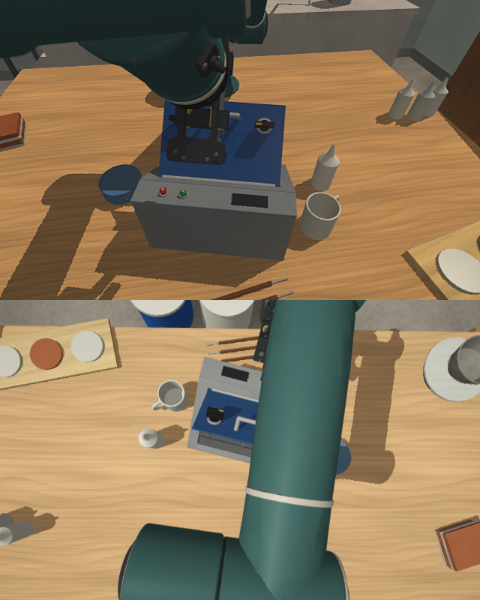

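The panel stands open on its own. Its free left corner sits at about (380,140) in the scene image, and 1.36 rad predicts (381,141). One drift check, then I'll hand in.

{"op": "carry_out", "data": {"targets": [[[0,0,-0.02],[0,0,0],-0.2],[[0,0,-0.02],[0,0,0],-0.2],[[0,0,-0.02],[0,0,0],-0.2],[[0,0,-0.02],[0,0,0],-0.2],[[0,0,-0.02],[0,0,0],-0.2],[[0,0,-0.02],[0,0,0],-0.2],[[0,0,-0.02],[0,0,0],-0.2],[[0,0,-0.02],[0,0,0],-0.2],[[0,0,-0.02],[0,0,0],-0.2],[[0,0,-0.02],[0,0,0],-0.2]]}}

```text
time_s: 20.15
position: [0.814, -0.0794, 0.5087]
tcp_rot: [-1.927, -1.506, 0.631]
ft_force: [0.4, 0.3, 0.5]
finger_gap: 0.0351
```

```bash
python3 - <<'E'
from h import *
feel()
a=eyes.get_image("scene")[:,:,::-1]; p=cv2.imread("pics/e_s.png")
s=np.s_[125:260,330:460]; print("scene panel/mug/bottle region diff max",cv2.absdiff(np.ascontiguousarray(a),p)[s].max())
t=eyes.get_image("top")[:,:,::-1]; p0=cv2.imread("pics/top0.png")
print("top mug/bottle diff vs start",(cv2.absdiff(np.ascontiguousarray(t),p0)[100:205,180:245].max(2)>40).sum())
print("saucers visible diff scene",(cv2.absdiff(np.ascontiguousarray(a),cv2.imread("pics/scene0.png"))[250:275,130:175].max(2)>60).sum())
r.sign_off()
E
```

```text
Tw 0.083 T [-0.12 -0.37  0.08] F [0.4 0.3 0.5] gap 0.0351 q6 0.1508101868670124
scene panel/mug/bottle region diff max 5
top mug/bottle diff vs start 0
saucers visible diff scene 0
the job is handed in; nothing more can be done
```

The service panel is open at about 1.36 rad (78°) and stays there with nothing touching it. I handed the job in at about 20 s.

- **Fasteners:** both were turned to their limit while the panel was still shut. The right one met its stop when turned +, so I turned it to -1.6. The left one turned freely + to its limit at +1.6. In both cases the torque rose to about 0.6 N m at the limit.
- **Panel:** I gripped the handle, swung the panel up about its hinge, released it and backed off along the tool axis. The angle comes from the arm's position. The one panel corner I could see in the scene camera agreed with it to about a pixel.
- **Last checks:** the wrist force was under 1 N. Over about a second the visible part of the panel did not change in the scene camera. The mug and bottle looked unchanged from the start in the top camera.
- **Less certain:** the arm partly hid the saucers at the end, so only their visible lower edge was checked, and it was unchanged.

No check failed or disagreed. The only oddity was a gripper gap of about 9 mm on the 10 mm handle bar, and the grip held throughout.

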